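# Crack open the glued-down lid of a hot-melt glue pot with the lid hook

### The arm

A 6-joint arm with a two-finger parallel gripper is mounted at the origin on the work surface. World frame = base frame: x ahead of the robot, y to its left, z up, the work surface at z = 0. Lengths are in mm, angles in rad, forces in N, time in s.
With the tool pointing down it reaches from about 300 to 825 mm from the base axis. Payload 5.4 kg.
Tool frame: the origin (TCP) lies midway between the tips of the shut fingers; the grasp point (between the pads) lies 19 mm behind it (arm.grip_depth is the distance from the TCP to the grasp point, in mm); z points along the fingers, y is the line along which they close (so a half turn about z gives the same grasp; the last joint's range is limited). The gripper opens to 92 mm and grips with 3 to 60 N. Pads are 20 mm wide; open, the fingers measure 128 mm over their backs; the gripper's body (75 mm by 189 mm) begins 69 mm behind the grasp point.
Start: joints at [-1.375, 0.158, 1.597, -0, 1.386, -0.21], TCP at [226.959, -528.295, 214.601] pointing down, gripper open.
Joint ranges: [-2.91, 2.91], [-0.94, 2.29], [0.18, 2.7], [-1.29, 4.43], [0.17, 2.64], [-3, 3]. Speed limits (rad/s): [2.57, 2.57, 3.14, 3.14, 3.14, 3.14].

### API

Orientations are given as a rotation vector (axis times angle).
In Python, from workcell import arm gives the robot as it stands.
- The arm moves only by the tool drive_tool, never from a script. Its argument "deltas" is a list of rows, each a list of 3 entries, a list of its own where there are three numbers: the closure in counts, from 0 (fully open) to 255 (shut), then the shift along the tool's x, y, z in mm, then the turn about the tool's z in degrees. In form: [[fingers, [dx, dy, dz], twist], ...]. A call has 1 to 10 rows; each row is the pose to reach, as a shift and turn from the pose commanded when the call began, along the tool's axes at that moment; what a row does not reach only later rows make up. A row lasts 1/10 s, in which the tool goes at most 50 mm and 8.59 degrees, less where a joint would pass 70% of its speed; a pose out of reach is approached as far as the arm can. A call with a gripper value outside its range is refused whole. The fingers move at their own pace and stop on an object; "newtons" is the grip in N (left out, the last holds). Time passes only in rows, so rows that repeat a pose let the fingers close. It gives the time, the measured TCP pose, the force, the opening and the grip force at its end, in the units of the state.
- arm.state(): the state, without advancing time (a new reading comes with each control period).
- arm.get_image(name): name is "side" or "top"; returns a dict with "color" (384x512x3 uint8, red, green, blue), "range_z" (384x512 float32, mm along the optical axis (not along the pixel's ray), 0 where there is no reading), "fx", "fy", "cx", "cy" (pixels), "R" (3x3) and "t" (3): a world point X has camera coordinates R X + t. Camera axes: x right, y down, z forward; pixel columns grow to the right and rows downward; lengths in mm; the calibration is good to about 2 mm. A picture is of the moment at which its call begins.
- arm.sign_off(): hands the job in; it is judged then, once.
The state is a dict: "time": time; "qpos": joint angles; "joint_velocities": joint speeds; "joint_efforts": joint torques, N m; "tool_pos": TCP position; "ee_rot": TCP orientation; "contact_force": force on the tool from outside, world axes, zero at the start; "ft_torque": the same for the moment, N m; "opening": finger opening in mm; "gripper_force": force on a finger pad.
Only numpy, scipy, OpenCV 4.12 (cv2) and the standard library are available. Lean on these libraries where they do the work, as an engineer would, in place of code of your own. Each camera call takes 0.05 s, during which the arm holds its last target. There are 200 camera calls.

### The job

The lid of the hot glue pot is stuck down with dried glue and too hot for fingers: lift the lid hook up and off its prong on the tool rack, catch the wire bail on the lid with it, and pull up until the seal gives. Finish still holding the lid on the hook, open just a crack, about two finger-widths at its front edge; never let it fly wide open or touch it with the gripper, and leave the scraper on its prong and everything else on the bench where it is.

Things in the scene. Friction and masses are not known exactly. Their poses are not given: they have to be found in the camera images.
- hook_grip (a point): Middle of the lid hook's wooden handle: a loose steel and wood tool (about 140 g, 194 mm long) hanging upright on one of the rack's two prongs. Handle 60 mm high (z), 18 mm wide (y), 22 mm deep (x). Below it, on its axis, a round 8 mm shank goes down to a J hook. z up along the tool, x the way the J's tip points; at the start x points away from the robot, along the prong to the rack's rail
- hook_loop (a point): Underside of the top bar of the lid hook's flat steel hanging loop, 55 mm above hook_grip; this bar rests on the prong at the start. The loop is 30 mm wide (y) and 12 mm deep (x), its top 4 mm above this point; its opening, 24 mm wide and 25 mm high, lies below the bar and the prong passes through it along x. Lift it 7 to 20 mm to clear the prong's lip, then draw it off in -x
- hook_bend (a point): Inside floor of the lid hook's J, where the bail sits: 16 mm in +x from the shank's axis, 127 mm below hook_grip. The J opens upward and is 22.5 mm wide inside (4 to 26.5 mm in front of the shank's axis). The tool's lowest point is 8 mm below this point; the J's tip reaches 14 mm above it and 34.5 mm in front of the shank's axis. Axes as hook_grip
- bail (a point): Middle of the straight top bar of the wire bail on the lid: 7 mm steel wire, an upright arch 80 mm wide, 39 mm of clear height between bar and lid. 45 mm in front of the lid's middle, towards the robot. Lid shut: z up, x level from the lid's front to the hinge at the back, y along the bar. The hinge axis, parallel to y, is 139 mm behind this point (+x) and 50 mm below it
- lid_front (a point): Middle of the lid's front edge (the side nearest the robot), 177 mm from the hinge axis at the back; it rises by 177 mm x sin(lid angle)
- pot_lid (a joint): Angle (rad) of the pot's aluminium lid (166 mm across, about 450 g), hinged at its back: 0 is shut, grows as the front lifts. Dried glue holds it: an upward pull of roughly 15 N at the bail starts it, the resistance fades over the first 0.07 rad, after that only its own weight (about 3 N at the bail) pulls it down; let go, it falls shut and sticks again
- glue_pot: The electric hot-melt glue pot, a round aluminium pot 184 mm across and 118 mm high to the rim, bolted to the bench, with a black control box on its front and a carrying grip on each side (out to 117 mm from the middle). Origin: middle of its underside on the bench; x points from its front to the hinge at its back, z up
- tool_rack: Fixed wooden rack, base 120 x 270 mm. Two steel prongs 12 mm wide, 4 mm thick, at y = +65 and -65 mm, point in -x (to the robot). Their top face is 225 mm above the bench; a lip at their end (x -38 to -34 mm) stands 6 mm above it. Tools hang near x = -14 mm. Rail and posts behind start at x = 41 mm, 229 mm high. Origin: on the bench, midway between the prongs in y; x away from the robot
- scraper_grip (a point): Middle of the handle of the scraper that hangs on the other prong: same handle and loop as the lid hook, but a flat blade 50 mm wide below. Leave it hanging
- brush_cup: Blue plastic cup with five brushes, 85 mm across, 180 mm high with the brushes; leave it. Origin: middle of its base
- rinse_cup: Empty blue plastic cup, 85 mm across, 108 mm high; leave it. Origin: middle of its base
- brown_paint: Brown paint bottle, 48 mm across, 136 mm high; leave it. Origin: middle of its base
- black_paint: Black paint bottle with a white cap, 48 mm across, 136 mm high; leave it. Origin: middle of its base
- tape_roll: Roll of masking tape lying flat, 92 mm across, 24 mm high; leave it. Origin: middle of its underside
- marker: Marker pen lying on the bench, 136 mm long, 17 mm thick; leave it. Origin: under its middle
Mind the look-alikes: they are no part of the job. What is shaped like the part that bears scraper_grip but blue or pink is not meant.

How it is judged:
By the outcome, as a careful person would: the job done as asked, in the order asked, and still so for the second after the job is handed in, while the arm keeps its last pose, push and grip.
It also fails if it takes over 50 s, if anything falls off the work surface, if the arm or the gripper's body presses on something with over 40 N, if the wrist force passes 120 N, or if a joint passes its speed limit or range.

## Working session

There is one attempt and no reset: what is moved stays moved. The work goes in short steps, Python scripts to look and compute and a tool call to move; the robot and the scene stay as the last step left them, time stands still between calls to the robot, and variables do not carry over. Pictures are saved under pics/ and viewed, at most 10 in all, crops included, and the job is handed in when it is done.

Besides the shell and the picture viewer there is one more tool, called after "Request:" by a JSON object that holds its "op" and its "data". drive_tool: Moves the arm, as the interface text tells. Its arguments: {"type":"object","properties":{"deltas":{"type":"array"},"newtons":{"type":"number"}},"required":["deltas"]}

```bash
mkdir -p pics
cat > h.py <<'E'
import numpy as np, cv2
from workcell import arm
def grab(n):
    d=arm.get_image(n); np.savez('%s.npz'%n,**d)
    return d
def W(d,u,v,z=None):
    if z is None:
        p=d['range_z'][int(v)-1:int(v)+2,int(u)-1:int(u)+2]; p=p[p>0]; z=np.median(p) if p.size else np.nan
    c=np.array([(u-d['cx'])/d['fx']*z,(v-d['cy'])/d['fy']*z,z])
    return d['R'].T@(c-d['t'])
def cloud(d):
    z=d['range_z'];v,u=np.mgrid[:z.shape[0],:z.shape[1]]
    c=np.stack([(u-d['cx'])/d['fx']*z,(v-d['cy'])/d['fy']*z,z],-1)
    P=(c-d['t'])@d['R']; P[z<=0]=np.nan
    return P
def save(d,name,box=None,s=1):
    im=d['color'][:,:,::-1]
    if box: u0,v0,u1,v1=box; im=im[v0:v1,u0:u1]
    cv2.imwrite('pics/'+name,cv2.resize(im,None,fx=s,fy=s,interpolation=cv2.INTER_CUBIC))
E
python3 - <<'E'
from h import *
a=grab('side');b=grab('top')
im=np.vstack([a['color'],b['color']])[:,:,::-1]
cv2.imwrite('pics/a.png',cv2.resize(im,None,fx=.78,fy=.78,interpolation=cv2.INTER_AREA))
for d in(a,b): print(-d['R'].T@d['t'],d['R'][2],d['fx'])
print(arm.state())
E
```

```text
[221.79409779 847.37248699 959.48853192] [ 0.2847605  -0.72358633 -0.62875614] 429.05679334498575
[ 250.80402678  -53.17879129 1636.00163357] [ 2.06989998e-01 -7.82642866e-04 -9.78342746e-01] 496.6822667849687
{'time': 0.1, 'qpos': array([-1.37510207e+00,  1.59016615e-01,  1.59808789e+00,  4.73308223e-06,
        1.38619628e+00, -2.10077821e-01]), 'joint_velocities': array([-4.21304219e-05, -2.36351767e-03, -2.44034832e-03, -1.07958863e-03,
        8.37113478e-04,  6.02404564e-04]), 'joint_efforts': array([-3.01347454e-04, -3.86502099e+01, -3.22960460e+01,  7.03323958e-02,
        3.38883314e-02, -3.17313663e-05]), 'tool_pos': array([ 226.85107703, -527.74968929,  213.70941678]), 'ee_rot': array([-3.07548311e+00, -6.32676009e-01, -2.65888928e-05]), 'contact_force': array([-0.22895794,  0.09828081, -0.13452742]), 'ft_torque': array([ 0.0133373 , -0.02138829, -0.01609759]), 'gripper_force': 0.0, 'opening': 92.14989254225783}
```

View pics/a.png

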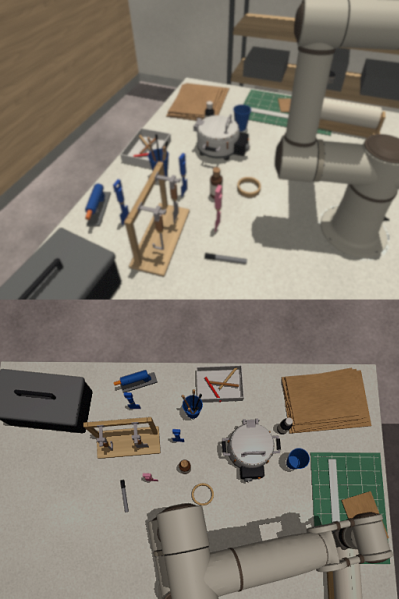

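The side view shows the rack at about (160,230) with two hanging tools, the pot at (218,135), and blue and pink look-alikes standing nearby. I'll enlarge the rack and the pot.

Run:
```python
from h import *
a=dict(np.load('side.npz'));b=dict(np.load('top.npz'))
A=cv2.resize(a['color'][190:360,130:330],None,fx=4,fy=3.5*4/3.5,interpolation=cv2.INTER_CUBIC)[:600]
cv2.imwrite('pics/b.png',cv2.resize(a['color'][200:350,145:345],None,fx=4,fy=4,interpolation=cv2.INTER_CUBIC)[:,:,::-1])
cv2.imwrite('pics/c.png',np.hstack([cv2.resize(b['color'][130:230,100:213],None,fx=3.5,fy=3.5,interpolation=cv2.INTER_CUBIC),cv2.resize(b['color'][130:230,270:383],None,fx=3.5,fy=3.5,interpolation=cv2.INTER_CUBIC)])[:,:,::-1])
```

```text
(no output)
```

View pics/b.png

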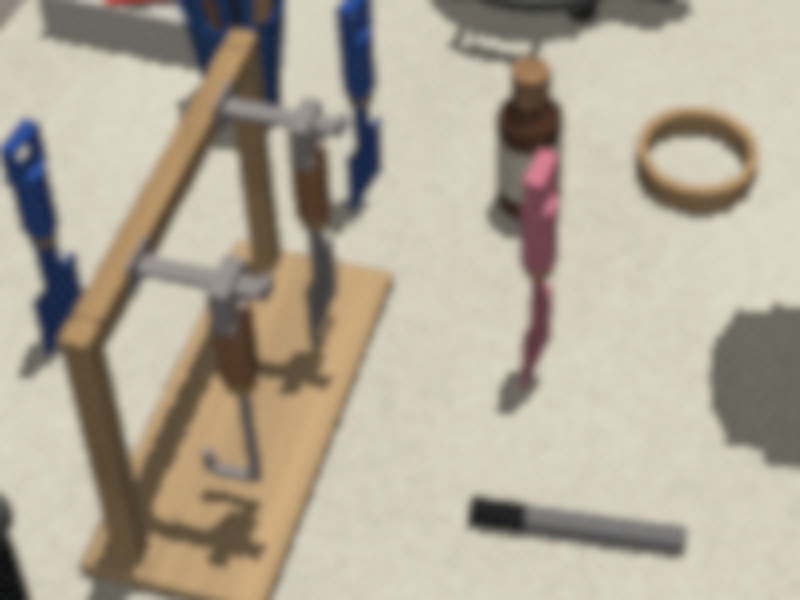

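View pics/c.png

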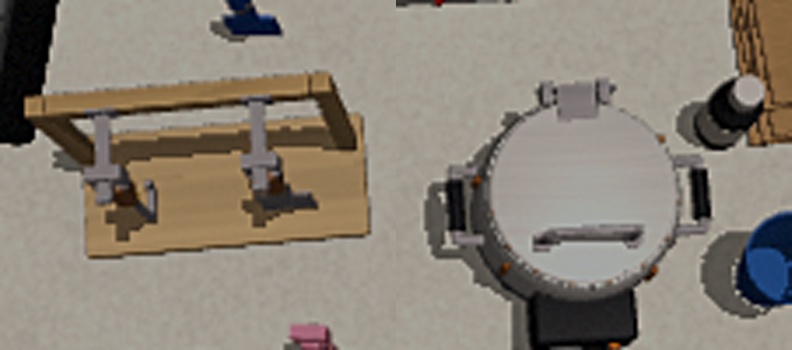

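Run:
```python
from h import *
np.set_printoptions(precision=1,suppress=True)
a=dict(np.load('side.npz'));b=dict(np.load('top.npz'))
Pt=cloud(b);Ps=cloud(a)
for n,P in(('top',Pt[130:215,100:212]),('side',Ps[195:350,140:250])):
    q=P.reshape(-1,3); q=q[np.isfinite(q[:,0])]
    hi=q[(q[:,2]>215)&(q[:,2]<245)]
    r,_,_=None,None,None
    rect=cv2.minAreaRect(hi[:,:2].astype(np.float32)); print(n,len(hi),np.median(hi[:,2]),rect); print(cv2.boxPoints(rect))
    bl=q[(q[:,2]>8)&(q[:,2]<40)]
    rect=cv2.minAreaRect(bl[:,:2].astype(np.float32)); print('base',np.median(bl[:,2]),rect,cv2.boxPoints(rect).tolist())
    # raster
# manual points
T=lambda x,y:W(b,100+x/3.5,130+y/3.5)
print('rail L,R',T(45,103),T(318,83)); print('prong mid',T(102,140),T(257,130)); print('loops',T(105,175),T(261,160))
S=lambda x,y:W(a,145+x/4,200+y/4)
print('side prongs',S(175,270),S(262,112),'loops',S(230,275),S(308,112),'lip',S(262,287),S(338,125),'handles',S(235,345),S(312,195),'shank',S(247,420),S(255,470))
# pot
T=lambda x,y:W(b,270+(x-396)/3.5,130+y/3.5)
print('bail',T(540,240),T(590,235),T(640,230),'lid',T(590,180),T(590,270),'hinge',T(578,98))
P=Pt[140:235,285:360].reshape(-1,3);P=P[np.isfinite(P[:,0])]
h=P[(P[:,2]>112)&(P[:,2]<145)]; print('lid circle',cv2.minEnclosingCircle(h[:,:2].astype(np.float32)),np.percentile(h[:,2],[5,50,95]))
B=P[(P[:,2]>150)]; print('bail',len(B),B.mean(0),cv2.minAreaRect(B[:,:2].astype(np.float32)),B[:,2].max())
P=Ps[130:215,240:340].reshape(-1,3);P=P[np.isfinite(P[:,0])]
h=P[(P[:,2]>112)&(P[:,2]<145)]; print('lid side',cv2.minEnclosingCircle(h[:,:2].astype(np.float32)))
B=P[(P[:,2]>150)&(P[:,2]<190)]; print('bail side',len(B),B.mean(0) if len(B) else 0,cv2.minAreaRect(B[:,:2].astype(np.float32)))
```

```text
top 898 226.10330131797224 ((598.57177734375, 251.33087158203125), (98.39937591552734, 255.42530822753906), 5.511043071746826)
[[537.3 373.7]
 [561.9 119.5]
 [659.8 128.9]
 [635.3 383.2]]
base 13.149181738280857 ((645.4814453125, 284.72613525390625), (288.8727111816406, 369.4299621582031), 1.0162127017974854) [[497.79180908203125, 466.8504333496094], [504.34381103515625, 97.47858428955078], [793.1710815429688, 102.60183715820312], [786.6190795898438, 471.97369384765625]]
side 1286 227.55385983839957 ((595.7540893554688, 253.2449951171875), (97.69760131835938, 258.2640075683594), 5.338318824768066)
[[535.1 377.3]
 [559.1 120.1]
 [656.4 129.2]
 [632.4 386.4]]
base 14.028017055718138 ((712.6383056640625, 114.94293212890625), (292.0694885253906, 617.5017700195312), 43.64261245727539) [[393.8721008300781, 237.586181640625], [820.0458984375, -209.2744140625], [1031.404541015625, -7.7003173828125], [605.230712890625, 439.1602783203125]]
rail L,R [627.5 365.3 225.6] [646.  136.7 228.4]
prong mid [596.4 316.1 223.8] [606.2 187.  223.6]
loops [565.9 311.1 226.4] [579.4 181.8 228. ]
side prongs [597.4 317.1 223.8] [605.2 189.  225.4] loops [565.1 312.8 227.9] [577.4 181.9 228.2] lip [544.4 315.1 228.7] [555.4 186.7 229. ] handles [562.5 322.  179.1] [573.7 193.6 168. ] shank [564.8 317.6 102.3] [564.5 317.2  51.2]
bail [ 532.3 -225.3  135. ] [ 538.3 -270.2  128.9] [ 536.  -308.1  165.5] lid [ 587.7 -271.   130.3] [ 507.5 -269.9  125.9] hinge [ 664.4 -262.7  124.9]
lid circle ((591.0680541992188, -258.1280517578125), 98.02365112304688) [118.  125.9 132.3]
bail 68 [ 535.1 -267.5  171.4] ((535.5072631835938, -266.5057067871094), (7.892720699310303, 85.00951385498047), 1.8771008253097534) 181.58305291564935
lid side ((586.4058227539062, -217.91293334960938), 229.72364807128906)
bail side 52 [ 531.2 -255.3  168.9] ((532.6305541992188, -263.14898681640625), (8.400339126586914, 85.26899719238281), 3.1757447719573975)
```

The side crop settles which tool is which. The tool at crop (235,345), full image (204,286), has a round shank with a J at (230,470), so it is the lid hook. It hangs on the +y prong at about (566,313,170). The tool at (312,195) has a flat blade and is the scraper. The blue and pink tools standing on the bench are decoys. The bail is at about (535,-266,170). I'll go above the hook now.

Request:
{"op": "drive_tool", "data": {"deltas": [[0, [0, 0, -50], 0], [0, [0, 0, -90], 8], [0, [322, -320, -90], 18], [0, [322, -320, -90], 18], [0, [322, -320, -90], 18], [0, [322, -320, -90], 18], [0, [322, -320, -90], 18], [0, [322, -320, -90], 18], [0, [322, -320, -90], 18], [0, [322, -320, -90], 18]], "newtons": 50}}

```text
time: 1.1
tool_pos: [376.5, -155.2, 304.4]
ee_rot: [3.138, 0.143, 0.0]
contact_force: [0.4, -0.1, -0.2]
opening: 91.9
gripper_force: 0.0
```

Request:
{"op": "drive_tool", "data": {"deltas": [[0, [0, 0, 0], 0], [0, [0, 0, 0], 0]]}}

```text
time: 1.3
tool_pos: [376.5, -156.4, 304.4]
ee_rot: [3.138, 0.149, -0.001]
contact_force: [0.8, -0.4, -0.9]
opening: 91.9
gripper_force: 0.0
```

Request:
{"op": "drive_tool", "data": {"deltas": [[0, [233, -450, 0], 0], [0, [233, -450, 0], 0], [0, [233, -450, 0], 0], [0, [233, -450, 0], 0], [0, [233, -450, 0], 0], [0, [233, -450, 0], 0], [0, [233, -450, 0], 0], [0, [233, -450, 0], 0], [0, [233, -450, 0], 0], [0, [233, -450, 0], 0]]}}

```text
time: 2.3
tool_pos: [566.5, 305.5, 303.8]
ee_rot: [3.138, 0.139, -0.001]
contact_force: [0.3, -1.3, 0.8]
opening: 92.2
gripper_force: 0.0
```

Request:
{"op": "drive_tool", "data": {"deltas": [[0, [0, 0, 0], 0], [0, [0, 0, 0], 0]]}}

```text
time: 2.5
tool_pos: [565.7, 304.5, 302.8]
ee_rot: [3.137, 0.142, -0.004]
contact_force: [0.4, -0.1, 0.6]
opening: 91.8
gripper_force: 0.0
```

Request:
{"op": "drive_tool", "data": {"deltas": [[0, [1, -9, 0], 0], [0, [1, -9, 20], 0], [0, [1, -9, 50], 0], [0, [1, -9, 50], 0]]}}

```text
time: 2.9
tool_pos: [562.8, 312.9, 250.7]
ee_rot: [3.136, 0.14, -0.011]
contact_force: [0.3, 0.3, -1.2]
opening: 92.0
gripper_force: 0.0
```

Run:
```python
from h import *
s=arm.state(); print(s['tool_pos'],s['qpos'])
a=grab('side');b=grab('top')
A=cv2.resize(a['color'][180:330,140:270],None,fx=4,fy=4,interpolation=cv2.INTER_CUBIC)
cv2.imwrite('pics/d.png',A[:,:,::-1])
```

```text
[562.8359804  312.89168587 250.67252421] [ 3.20134173e-01  3.21437326e-01  1.33355205e+00 -8.22016692e-05
  1.49402603e+00  1.80146012e+00]
```

View pics/d.png

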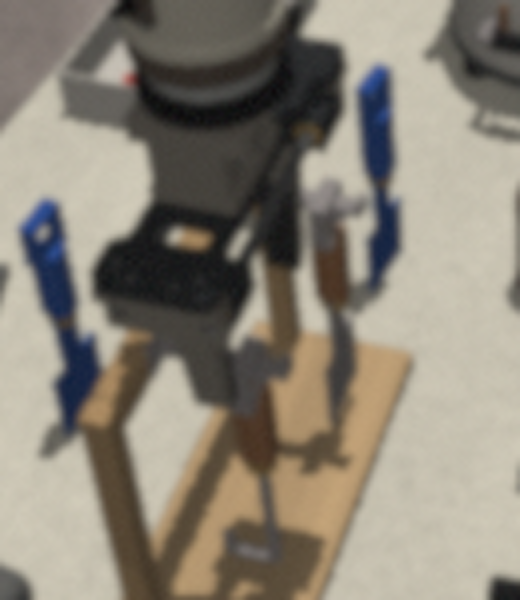

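The gripper is above the hook at (255,360), with its near finger at about (210,390). I'll check that finger's position numerically.

Run:
```python
from h import *
np.set_printoptions(precision=1,suppress=True)
a=dict(np.load('side.npz'))
for x,y in [(195,370),(210,370),(220,370),(210,390),(250,365),(258,430),(265,500)]: print(W(a,140+x/4,180+y/4))
f=cloud(a)[255:290,175:203].reshape(-1,3); f=f[(f[:,2]>250)&(f[:,2]<275)]
print(len(f),f.min(0),f.max(0))
```

```text
[559.6 373.4 285.8]
[550.8 373.2 289.2]
[546.8 370.5 287.8]
[554.  371.6 270.4]
[561.7 319.5 228.2]
[560.2 323.4 177.3]
[566.7 316.8 100.3]
72 [546.1 357.2 252.3] [565.4 374.2 275. ]
```

Request:
{"op": "drive_tool", "data": {"deltas": [[0, [4, -1, 20], 0], [0, [4, -1, 50], 0], [0, [4, -1, 75], 0], [0, [4, -1, 92], 0], [0, [4, -1, 92], 0], [0, [4, -1, 92], 0]]}}

```text
time: 3.6
tool_pos: [569.9, 316.4, 164.9]
ee_rot: [-3.137, -0.143, -0.005]
contact_force: [1.0, 1.3, 0.1]
opening: 91.8
gripper_force: 0.0
```

Run:
```python
from h import *
s=arm.state(); print(s['tool_pos'],s['ee_rot'],s['contact_force'])
```

```text
[569.86974826 316.41477286 164.94066558] [-3.13749825 -0.14309691 -0.00452831] [1.01407284 1.32199705 0.13555607]
```

Request:
{"op": "drive_tool", "data": {"deltas": [[0, [-3, 2, 4], 0], [0, [-3, 2, 4], 0], [0, [-3, 2, 4], 0]]}}

```text
time: 3.9
tool_pos: [566.2, 314.2, 159.6]
ee_rot: [-3.138, -0.144, -0.002]
contact_force: [-0.1, 0.6, -0.2]
opening: 92.1
gripper_force: 0.0
```

Request:
{"op": "drive_tool", "data": {"deltas": [[200, [0, 0, 0], 0], [255, [0, 0, 0], 0], [255, [0, 0, 0], 0], [255, [0, 0, 0], 0], [255, [0, 0, 0], 0], [255, [0, 0, 0], 0], [255, [0, 0, 0], 0], [255, [0, 0, 0], 0]], "newtons": 50}}

```text
time: 4.7
tool_pos: [565.9, 314.2, 158.6]
ee_rot: [-3.138, -0.144, 0.0]
contact_force: [-0.6, 0.8, -0.4]
opening: 30.0
gripper_force: 0.6
```

Request:
{"op": "drive_tool", "data": {"deltas": [[255, [0, 0, 0], 0], [255, [0, 0, 0], 0], [255, [0, 0, 0], 0], [255, [0, 0, 0], 0]]}}

```text
time: 5.1
tool_pos: [565.9, 314.2, 158.6]
ee_rot: [-3.138, -0.144, -0.0]
contact_force: [0.2, 0.8, 0.6]
opening: 29.7
gripper_force: 50.0
```

Run:
```python
from h import *
a=grab('side')
save(a,'e.png',(155,215,255,330),5)
```

```text
(no output)
```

View pics/e.png

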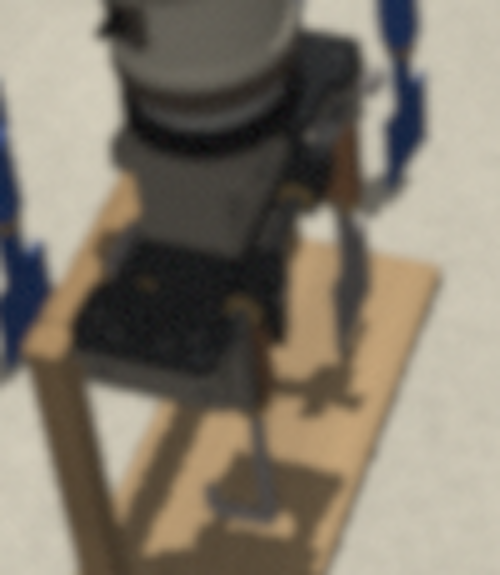

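The fingers stopped at 30 mm, which is the loop's width. The pad tops are probably catching the loop's lower end. I'll open a little, go 8 mm lower and close again.

Request:
{"op": "drive_tool", "data": {"deltas": [[90, [0, 0, 0], 0], [90, [0, 0, 0], 0], [90, [0, 0, 0], 0], [90, [0, 0, 8], 0], [90, [0, 0, 8], 0], [90, [0, 0, 8], 0], [255, [0, 0, 8], 0], [255, [0, 0, 8], 0], [255, [0, 0, 8], 0], [255, [0, 0, 8], 0]]}}

```text
time: 6.15
tool_pos: [566.0, 314.1, 150.7]
ee_rot: [-3.138, -0.144, -0.0]
contact_force: [0.2, -0.1, 1.3]
opening: 29.8
gripper_force: 35.0
```

Request:
{"op": "drive_tool", "data": {"deltas": [[255, [0, 0, 0], 0], [255, [0, 0, 0], 0], [255, [0, 0, 0], 0], [255, [0, 0, 0], 0], [255, [0, 0, 0], 0], [255, [0, 0, 0], 0]]}}

```text
time: 6.75
tool_pos: [566.0, 314.1, 150.8]
ee_rot: [-3.138, -0.144, -0.0]
contact_force: [-1.2, 0.1, 1.7]
opening: 29.6
gripper_force: 50.0
```

The fingers stop at 30 mm again. They're straight, so the loop (30 mm, wider than the 18 mm handle) always takes the grip from above. I'll grip the loop squarely instead, with the pads centred at z≈214.

Request:
{"op": "drive_tool", "data": {"deltas": [[90, [0, 0, 0], 0], [90, [0, 0, 0], 0], [90, [0, 0, 0], 0], [90, [0, 0, -44], 0], [90, [0, 0, -44], 0], [90, [0, 0, -44], 0], [255, [0, 0, -44], 0], [255, [0, 0, -44], 0], [255, [0, 0, -44], 0], [255, [0, 0, -44], 0]], "newtons": 60}}

```text
time: 7.75
tool_pos: [565.5, 314.0, 193.8]
ee_rot: [3.138, 0.144, -0.002]
contact_force: [-0.3, 0.6, -1.8]
opening: 29.3
gripper_force: 38.1
```

Request:
{"op": "drive_tool", "data": {"deltas": [[255, [0, 0, 0], 0], [255, [0, 0, 0], 0], [255, [0, 0, 0], 0], [255, [0, 0, 0], 0], [255, [0, 0, 0], 0]]}}

```text
time: 8.25
tool_pos: [565.9, 314.1, 194.5]
ee_rot: [3.138, 0.144, -0.0]
contact_force: [0.1, 0.6, -1.0]
opening: 29.3
gripper_force: 60.0
```

Request:
{"op": "drive_tool", "data": {"deltas": [[255, [0, 0, -5], 0], [255, [0, 0, -10], 0], [255, [0, 0, -13], 0], [255, [0, 0, -13], 0], [255, [0, 0, -13], 0]]}}

```text
time: 8.75
tool_pos: [566.0, 314.1, 207.8]
ee_rot: [-3.138, -0.144, -0.0]
contact_force: [-0.1, -0.2, -1.9]
opening: 29.3
gripper_force: 60.0
```

Run:
```python
from h import *
np.set_printoptions(precision=1,suppress=True)
a=grab('side'); save(a,'f.png',(155,205,285,345),4)
P=cloud(a)
print(arm.state()['contact_force'])
```

```text
[-0.8  1.  -1.6]
```

View pics/f.png

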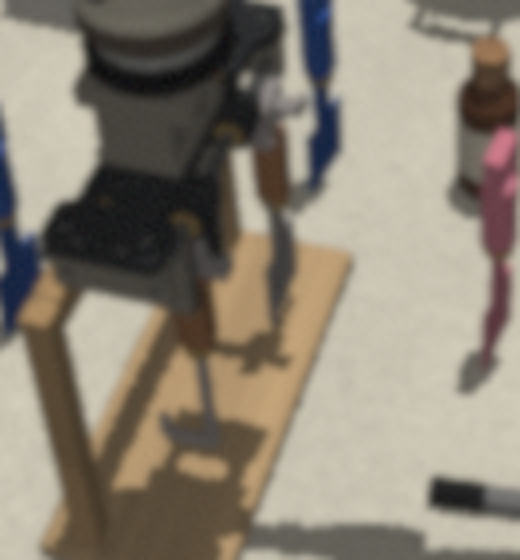

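The hook has lifted with the gripper, J at (195,430), and hangs upright. The force reading of about -1.6 N matches its weight. I'll draw it off in -x, then raise it.

Request:
{"op": "drive_tool", "data": {"deltas": [[255, [-10, 0, 0], 0], [255, [-25, 0, 0], 0], [255, [-45, 0, 0], 0], [255, [-70, 0, 0], 0], [255, [-100, 0, 0], 0], [255, [-100, 0, -30], 0], [255, [-100, 0, -70], 0], [255, [-100, 0, -110], 0], [255, [-100, 0, -150], 0], [255, [-100, 0, -150], 0]]}}

```text
time: 9.8
tool_pos: [467.9, 305.8, 364.7]
ee_rot: [-3.134, -0.144, -0.018]
contact_force: [1.0, 0.3, -1.8]
opening: 29.7
gripper_force: 60.0
```

Run:
```python
from h import *
np.set_printoptions(precision=1,suppress=True)
s=arm.state(); print(s['tool_pos'],s['ee_rot'])
b=dict(np.load('top.npz'));P=cloud(b)
# bail yaw/ hinge from first top view saved at second look (arm away from pot)
q=P[140:235,285:360].reshape(-1,3);q=q[np.isfinite(q[:,0])]
B=q[q[:,2]>155];print(len(B),np.median(B,0),B[:,2].max(),np.polyfit(B[:,1],B[:,0],1),B[:,1].min(),B[:,1].max())
L=q[(q[:,2]>121)&(q[:,2]<134)&(abs(q[:,0]-590)<100)];print(cv2.fitEllipse(cv2.convexHull(L[:,:2].astype(np.float32))))
c=L[(abs(L[:,0]-600)<40)&(abs(L[:,1]+266)<40)];print('lid z',np.median(c[:,2]))
save(b,'g.png',(290,145,360,230),7)
```

```text
[467.9 305.8 364.7] [-3.1 -0.1 -0. ]
66 [ 535.  -270.3  172.6] 180.3503145234482 [ -0.1 520.4] -309.96152838954015 -224.00998684685396
((589.6640625, -263.30712890625), (164.91860961914062, 194.4611358642578), 91.96414947509766)
lid z 127.73300003393526
```

View pics/g.png

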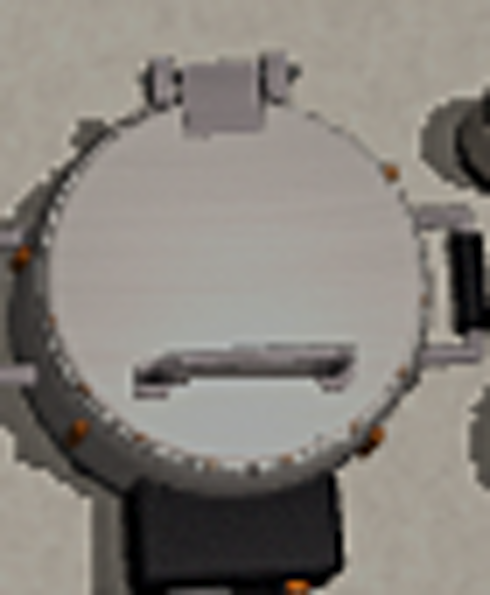

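The bail bar is centred at about (250,360) in the crop, at (535,-267,170), with the lid top at z≈128, which agrees with the 39 mm clearance given. The pot is yawed by about 2.5°. I'll carry the hook over high.

Request:
{"op": "drive_tool", "data": {"deltas": [[255, [0, 0, 0], 0], [255, [-2, 20, 0], 0.5], [255, [-5, 55, 0], 1], [255, [-9, 95, 0], 1.5], [255, [-13, 135, 0], 2], [255, [-17, 175, 0], 2.5], [255, [-21, 215, 0], 3], [255, [-25, 255, 0], 3], [255, [-28, 285, 0], 3], [255, [-28, 285, 0], 3]]}}

```text
time: 10.8
tool_pos: [463.3, 15.8, 354.7]
ee_rot: [3.141, 0.054, -0.008]
contact_force: [-0.1, 1.1, -1.8]
opening: 29.2
gripper_force: 60.0
```

Request:
{"op": "drive_tool", "data": {"deltas": [[255, [-1, 20, 0], 0], [255, [-2, 55, 0], 0], [255, [-3, 95, 0], 0], [255, [-5, 135, 0], 0], [255, [-6, 175, 0], 0], [255, [-8, 215, 0], 0], [255, [-9, 250, 0], 0], [255, [-10, 275, 0], 0], [255, [-10, 283, 0], 0], [255, [-10, 283, 0], 0]]}}

```text
time: 11.8
tool_pos: [465.4, -264.0, 355.8]
ee_rot: [-3.138, -0.061, 0.003]
contact_force: [0.5, 0.4, -1.4]
opening: 29.7
gripper_force: 60.0
```

Run:
```python
from h import *
np.set_printoptions(precision=1,suppress=True)
s=arm.state(); print(s['tool_pos'],s['ee_rot'])
a=grab('side');b=grab('top')
T=s['tool_pos'];P=cloud(a)
m=(abs(P[...,0]-T[0])<60)&(abs(P[...,1]-T[1])<40)&(P[...,2]>T[2]-165)&(P[...,2]<T[2]-5)
v,u=np.nonzero(m);print(u.min(),u.max(),v.min(),v.max())
q=P[m]
for lo in range(-165,-5,10):
    k=q[(q[:,2]-T[2]>lo)&(q[:,2]-T[2]<=lo+10)]
    if len(k): print(lo+5,len(k),np.median(k,0)-T,k.min(0)[:2]-T[:2],k.max(0)[:2]-T[:2])
u0=max(0,(u.min()+u.max())//2-65);v0=max(0,v.min()-30)
save(a,'i.png',(u0,v0,u0+130,v0+140),4); print(u0,v0)
```

```text
[ 465.4 -264.   355.8] [-3.1 -0.1  0. ]
303 320 108 149
-160 6 [  15.6    2.9 -155.9] [ 5.3 -0.1] [27.6  4.7]
-150 27 [  18.7    2.2 -150.4] [-1.6 -2.6] [34.6  8.4]
-140 13 [   2.3    3.2 -140.3] [-2.9 -2.2] [35.4  5.9]
-130 7 [  -0.4    1.8 -131.1] [-2.9 -2.1] [4.3 4. ]
-120 8 [   0.3    3.9 -119.8] [-3.   0.7] [3.9 8.6]
-110 7 [  -1.     3.1 -111.6] [-3.  -0.8] [ 1.9 10. ]
-100 6 [ -1.4   4.2 -99.4] [-3.2  0. ] [2.5 5.4]
-90 8 [ -0.1   2.6 -89.3] [-2.8 -0.9] [3.1 6.3]
-80 9 [  0.2   3.1 -79.8] [-3.1  0.1] [3.3 6.2]
-70 8 [  0.7   2.1 -70.4] [-2.5 -0.8] [5.1 4. ]
-60 8 [  0.3   8.7 -56.1] [-5.4  6.1] [ 7.3 13.4]
-50 21 [  1.    7.6 -48.7] [-10.1   4.3] [11.4 11.9]
-40 23 [ -0.4   7.5 -39.9] [-10.3   3. ] [11.6 10.6]
-30 21 [ -3.7   7.  -29.2] [-10.5  -1.9] [ 9.3 12.8]
-20 24 [  0.2   7.6 -21. ] [-9.3 -4.1] [10.1 11.9]
-10 19 [ -2.1   7.8 -12.4] [-9.1 -0.4] [10.4 11.7]
246 78
```

View pics/i.png

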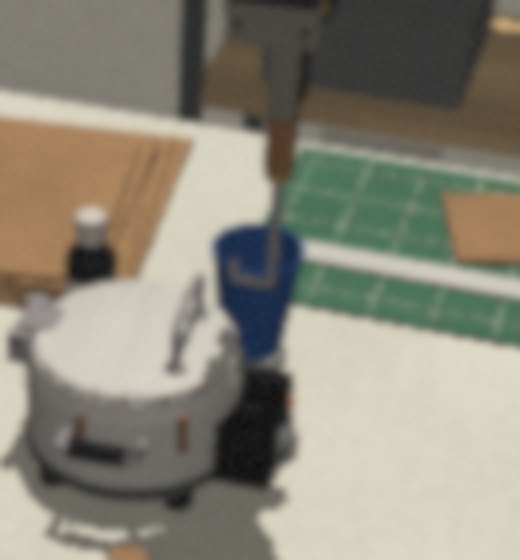

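The hook hangs upright under the gripper, J at crop (255,275), opening toward the pot. The shank is on the TCP axis and the J floor is about 151 mm below the TCP. I'll lower it to bail height.

Request:
{"op": "drive_tool", "data": {"deltas": [[255, [0, 1, 10], 0], [255, [0, 2, 25], 0], [255, [0, 3, 42], 0], [255, [0, 3, 55], 0], [255, [0, 3, 59], 0], [255, [0, 3, 59], 0], [255, [0, 3, 59], 0]]}}

```text
time: 12.6
tool_pos: [466.0, -267.7, 299.2]
ee_rot: [3.14, 0.062, 0.001]
contact_force: [0.9, -0.4, -1.8]
opening: 29.9
gripper_force: 60.0
```

Request:
{"op": "drive_tool", "data": {"deltas": [[255, [0, 0, 0], 0]]}}

```text
time: 12.7
tool_pos: [466.1, -267.9, 299.6]
ee_rot: [3.14, 0.062, 0.002]
contact_force: [0.3, 1.2, -0.8]
opening: 29.4
gripper_force: 60.0
```

Request:
{"op": "drive_tool", "data": {"deltas": [[255, [0, 0, 3], 0], [255, [8, 0, 3], 0], [255, [18, 1, 3], 0], [255, [28, 1, 3], 0], [255, [38, 1, 3], 0], [255, [47, 1, 3], 0], [255, [53, 1, 3], 0], [255, [53, 1, 3], 0], [255, [53, 1, 3], 0]]}}

```text
time: 13.6
tool_pos: [518.7, -266.5, 295.5]
ee_rot: [-3.141, -0.062, 0.001]
contact_force: [-0.1, -0.1, -1.3]
opening: 29.2
gripper_force: 60.0
```

Run:
```python
from h import *
np.set_printoptions(precision=1,suppress=True)
s=arm.state(); print(s['tool_pos'],s['ee_rot'],s['contact_force'])
a=grab('side'); save(a,'j.png',(255,100,335,180),7)
```

```text
[ 518.7 -266.5  295.5] [-3.1 -0.1  0. ] [-0.1 -0.1 -1.3]
```

View pics/j.png

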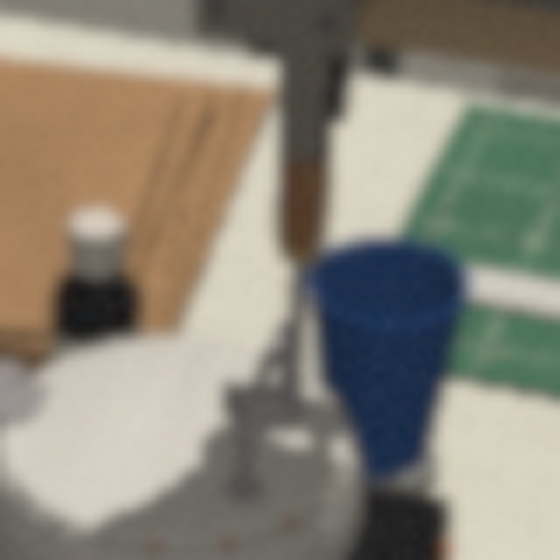

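The shank stands just in front of the bail at (300,370), with the J under the bar and no contact force. I'll lift slowly into contact.

Request:
{"op": "drive_tool", "data": {"deltas": [[255, [0, 0, -4], 0], [255, [0, 0, -9], 0], [255, [0, 0, -14], 0], [255, [0, 0, -18], 0], [255, [0, 0, -20], 0], [255, [0, 0, -22], 0], [255, [0, 0, -22], 0]]}}

```text
time: 14.35
tool_pos: [518.8, -266.6, 317.9]
ee_rot: [3.141, 0.062, 0.001]
contact_force: [0.1, -0.6, -1.4]
opening: 29.4
gripper_force: 60.0
```

Request:
{"op": "drive_tool", "data": {"deltas": [[255, [0, 0, -1], 0], [255, [0, 0, -1], 0]]}}

```text
time: 14.55
tool_pos: [518.7, -266.5, 318.5]
ee_rot: [-3.141, -0.062, 0.0]
contact_force: [-0.1, 0.5, -1.5]
opening: 29.6
gripper_force: 60.0
```

Request:
{"op": "drive_tool", "data": {"deltas": [[255, [0, 0, -1], 0], [255, [0, 0, -2], 0], [255, [0, 0, -2], 0]]}}

```text
time: 14.85
tool_pos: [518.6, -266.4, 319.8]
ee_rot: [-3.14, -0.062, 0.001]
contact_force: [0.2, -0.3, -4.7]
opening: 29.2
gripper_force: 60.0
```

Request:
{"op": "drive_tool", "data": {"deltas": [[255, [0, 0, -1], 0], [255, [0, 0, -2], 0], [255, [0, 0, -2], 0]]}}

```text
time: 15.15
tool_pos: [518.5, -266.3, 320.9]
ee_rot: [-3.139, -0.062, 0.003]
contact_force: [2.2, -2.0, -13.2]
opening: 29.9
gripper_force: 60.0
```

Contact was at TCP z≈319.5, and the force is building as expected. I'll keep going in small steps.

Request:
{"op": "drive_tool", "data": {"deltas": [[255, [0, 0, -1], 0], [255, [0, 0, -2], 0], [255, [0, 0, -2], 0], [255, [0, 0, -2], 0]]}}

```text
time: 15.55
tool_pos: [519.5, -266.3, 326.7]
ee_rot: [3.14, 0.062, 0.005]
contact_force: [2.5, 0.9, -5.4]
opening: 29.5
gripper_force: 60.0
```

Request:
{"op": "drive_tool", "data": {"deltas": [[255, [0, 0, -1], 0], [255, [1, 0, -2], 0], [255, [1, 0, -3], 0], [255, [1, 0, -3], 0]]}}

```text
time: 15.95
tool_pos: [519.6, -266.8, 328.7]
ee_rot: [3.14, 0.062, 0.0]
contact_force: [-0.3, 0.6, -3.9]
opening: 29.7
gripper_force: 60.0
```

The seal has given, and the remaining ~3 N is the lid's weight. I'll follow the arc to about 0.2 rad (35 mm at the front edge).

Request:
{"op": "drive_tool", "data": {"deltas": [[255, [2, 0, -2], 0], [255, [4, 0, -5], 0], [255, [6, 0, -8], 0], [255, [8, 0, -11], 0], [255, [10, 0, -14], 0], [255, [11, 0, -16], 0], [255, [11, 0, -17], 0], [255, [11, 0, -17], 0], [255, [11, 0, -17], 0]]}}

```text
time: 16.85
tool_pos: [531.1, -266.0, 345.0]
ee_rot: [3.141, 0.062, 0.002]
contact_force: [-1.4, -0.0, -3.6]
opening: 29.4
gripper_force: 60.0
```

Run:
```python
from h import *
np.set_printoptions(precision=1,suppress=True)
s=arm.state(); print(s['time'],s['tool_pos'],s['contact_force'])
P0=cloud(dict(np.load('side.npz')))
a=grab('side');b=grab('top'); P=cloud(a); save(a,'k.png',(255,100,335,180),7)
for P in(P,cloud(b)):
  m=(abs(P[...,0]-585)<35)&(abs(P[...,1]+266)<60)&(P[...,2]>120)&(P[...,2]<175)
  q=P[m]; A=np.c_[q[:,0],np.ones(len(q))]
  for _ in range(4):
    c=np.linalg.lstsq(A,q[:,2],rcond=None)[0]; k=abs(A@c-q[:,2])<4; A,q=A[k],q[k]
  print(len(q),np.arctan(c[0]),np.sin(np.arctan(c[0]))*177)
```

```text
16.85 [ 531.1 -266.   345. ] [-1.4 -0.  -3.6]
366 -0.19092425649187203 -33.58865952073866
74 -0.13451428200609652 -23.73729238813204
```

View pics/k.png

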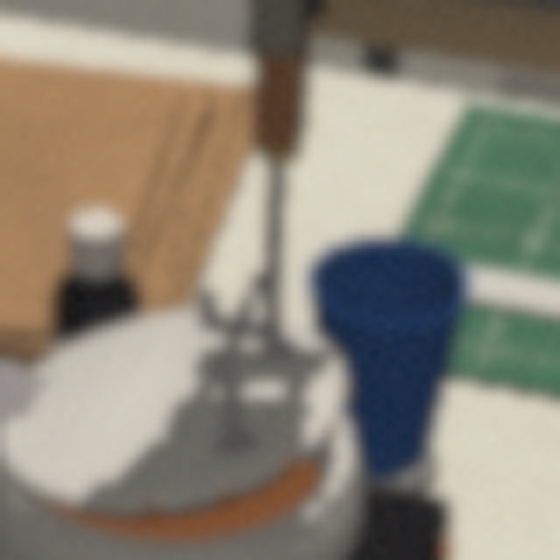

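The lid is held on the hook and open a crack, with the glue visible at (220,505). The lid plane gives about 0.19 rad, or 34 mm at the front edge, and the force is steady. I'll hand it in.

```bash
python3 -c "
from workcell import arm
print(arm.sign_off())"
```

```text
the job is handed in; nothing more can be done
None
```

The job is handed in, result not reported: the seal gave and the lid is held on the hook about 34 mm open at its front edge (about 0.19 rad by the side camera; a rougher top-camera fit gave 24 mm). I gripped the lid hook by its hanging loop, because the fingers could not close on the handle from above.

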